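Lock the loudspeaker in the dividing fixture and index it to the third stop

ROBOT

A 6-joint arm with a two-finger parallel gripper is mounted at the origin on the work surface; the furniture and walls round the work are solid. World frame = base frame: x ahead of the robot, y to its left, z up, the work surface at z = 0. Lengths are in m, angles in rad, forces in N, time in s.
With the tool pointing down it reaches from about 0.275 to 0.825 m from the base axis. Payload 4.9 kg.
Tool frame: the origin (TCP) lies midway between the tips of the shut fingers; the grasp point (between the pads) lies 19 mm behind it (grip_point_offset is the distance from the TCP to the grasp point, in m); z points along the fingers, y is the line along which they close (so a half turn about z gives the same grasp; the last joint's range is limited). The gripper opens to 85 mm and grips with 20 to 120 N. Pads are 22 mm wide; open, the fingers measure 114 mm over their backs; the gripper's body (76 mm by 85 mm) begins 54 mm behind the grasp point. The pads swing forward as they close: fully open they stand 13 mm farther back than shut.
Start: joints at [-1.25, 0.326, -0.193, 1.052, 0, 1.437], TCP at [0.242, -0.494, 0.231] pointing down, gripper open.
Joint ranges: [-2.65, 2.65], [-0.97, 1.79], [-1.3, 1.35], [-1.93, 2.1], [-1.47, 1.37], [-3.14, 3.14]. Speed limits (rad/s): [2.57, 2.57, 3.14, 3.14, 3.14, 3.14].

INTERFACE

Orientations are given as a rotation vector (axis times angle).
In Python, from cell import * gives the robot as it stands. Calls block until the motion is done:
- movep(position, orientation): joint-space move of the TCP to a pose.
- move_l(position, velocity=0.15, rot=None, until_force=None): straight line of the TCP; rot=None keeps the orientation; velocity is the mean speed in m/s. With until_force (N) it stops when the force on the tool has changed by that much, and returns True; else False.
- set_joints(angles): joint-space move.
- let_go() and grab(newtons=None): open the fingers fully, or close them until they stop; newtons is the grip in N (None keeps the last).
- sleep(seconds).
- ik(position, orientation): joint angles nearest the present ones, or None.
- get_state(): the state.
- grab_frame(name): name is "side" or "top"; returns a dict with "img" (400x640x3 uint8, red, green, blue), "fx", "fy", "cx", "cy" (pixels), "cam_to_world" (4x4, takes a point from camera to world coordinates). Camera axes: x right, y down, z forward; pixel columns grow to the right and rows downward; lengths in m; the calibration is good to about 2 mm. A picture is of the moment at which its call begins. There is no depth.
A pose or a line that the arm cannot do raises MotionError and nothing moves.
- sign_off(): hands the job in; it is judged then, once.
Trained networks look in the newest picture that a camera, given by its name, has taken for a name from the list of things; names that differ only in an ending like _2 or _b are one class to them, and where a whole thing is asked for, a point or a joint stands for the part that bears it (a point fixed in the world has none). Each returns a list of dicts, best first, with "score" (0 to 1); they miss things now and then, are a little off and sometimes report something else, mostly with a low value. They report only what shows in the picture. A call takes as long as a camera call.
- spot_in(camera, name): "centre" ([column, row] in pixels, amid what is visible of it).
- silhouettes(camera, name): "mask" (400x640 bool, what is visible of it) and "centre" ([column, row] in pixels, amid what is visible of it).
- tip_of(camera, name): "centre" ([column, row] in pixels: a listed point, or the origin of a listed thing).
The state is a dict: "clock": time; "q": joint angles; "joint_velocities": joint speeds; "tau": joint torques, N m; "position": TCP position; "eef_rot": TCP orientation; "contact_force": force on the tool from outside, world axes, zero at the start; "wrist_torque": the same for the moment, N m; "finger_gap": opening from 0.0 (shut) to 1.0 (fully open); "grasp_force": force on a finger pad.
Only numpy, scipy, OpenCV 4.12 (cv2) and the standard library are available. Lean on these libraries where they do the work, as an engineer would, in place of code of your own. Each camera call takes 0.05 s, during which the arm holds its last target. There are 200 camera calls.

TASK

The loudspeaker in the dividing fixture is to be marked out: first swing the fixture's keeper bar shut over the loudspeaker until it clicks into its catch. Then turn the black index knob clockwise (seen from above) from its home stop by three detent clicks, to the third stop and no further, and finish while still gripping the knob there: do not let go at the end. Leave the things lying around where they are.

Things in the scene. Friction and masses are not known exactly. Their poses are not given: they have to be found in the camera images.
- fixture: dividing fixture fixed to the bench: aluminium base 140 x 270 x 12 mm, origin at the centre of its underside; x away from the robot (the 140 mm), y left (the 270 mm), z up, turned 0 to 0.32 rad anticlockwise. 60 mm along +y a rotary plate, geared 1:1 to the knob, carries a loudspeaker 78 mm wide (top 50 mm above the bench); the knob on its round 80 mm housing is 85 mm along -y
- keeper (a joint): keeper bar about its upright hinge: 0 = shut at a hard stop (bar along the fixture's -x), grows clockwise seen from above as it opens. Its detents hold it at 0 (shut), 0.785 (half open) and 1.571 (open, along +y); it starts anywhere from 0.75 to 1.6, mostly near these. Going shut it must be pushed past 0.39 with about 0.1 to 0.17 N m (1 to 1.6 N at the peg), then it snaps shut and stays
- keeper_peg (a point): on the axis of the upright black peg, at the height to grip it: the peg is 12 mm across, on the free end of the keeper bar, 93 mm above the bench and 104 mm from the hinge axis; the peg stands from 66 to 110 mm above the bench on the 10 mm thick, 14 mm wide steel bar (20 mm at the end). Shut, the bar's end lies over the catch post, top 52 mm, with a side stop 64 mm high on its -y side
- keeper_hinge (a point): point on the upright hinge axis of the keeper bar, at the height of the grip point on the peg (93 mm above the bench), behind the loudspeaker (52 mm along +x, 60 mm along +y of the fixture)
- index_knob (a joint): index knob: 0 = home (hard stop), where it starts; grows clockwise seen from above. A detent stop every 24 degrees (0.419 rad): first 0.419, second 0.838, third 1.257, fourth 1.676, last 2.094. It snaps to the nearest stop; the torque to pass between stops is 0.07 to 0.17 N m
- knob_grip (a point): on the knob's upright axis, 51 mm above the bench, the height to grip; its x axis lies along the bar and turns with it. Black bar grip 48 mm long, 14 mm thick, 26 to 64 mm above the bench, on a round skirt 58 mm across (top at 26 mm). At home the bar lies along the fixture's x, its small steel pointer to +x; six steel studs round it mark home and the five stops
- copper_spool: bystander, its origin at the centre of its underside: small copper wire spool, 30 mm wide and 30 mm high, standing on the fixture's base between knob and loudspeaker
- tip_tin: bystander, its origin at the centre of its underside: flat round tin, 40 mm wide and 16 mm high, on the bench in front of the fixture
- blue_tin: bystander, its origin at the centre of its underside: flat dark blue round tin, 54 mm wide, 20 mm high, on the bench just left of the fixture, where the open bar passes over it
- tape_roll: bystander, its origin at the centre of its underside: roll of black tape 55 mm wide, 19 mm high, to the right of the fixture
- needle_pliers: bystander, its origin at the centre of its underside: green-handled pliers, 145 mm long, 15 mm high, lying to the right, nearer the robot than the fixture
- flux_tin: bystander, its origin at the centre of its underside: yellow round tin with screw lid, 56 mm wide, 47 mm high, to the right of the fixture

How it is judged:
By the outcome, as a careful person would: the job done as asked, in the order asked, and still so for the second after the job is handed in, while the arm keeps its last pose, push and grip.
It also fails if it takes over 51 s, if anything falls off the work surface, if the arm or the gripper's body presses on something with over 40 N, if the wrist force passes 120 N, or if a joint passes its speed limit or range.

## Working session

There is one attempt and no reset: what is moved stays moved. The work goes in short steps, each a Python script; the robot and the scene stay as the last script left them, time stands still between calls to the robot, and variables do not carry over. Pictures are saved under pics/ and viewed, at most 10 in all, crops included, and the job is handed in when it is done.

```bash
mkdir -p pics; ls; cat > h.py <<'E'
from cell import *
import numpy as np, cv2
from scipy.spatial.transform import Rotation as R
def ray(f,px):
    M=np.array(f["cam_to_world"]); d=np.array([(px[0]-f["cx"])/f["fx"],(px[1]-f["cy"])/f["fy"],1.])
    return M[:3,3],M[:3,:3]@d
def at_z(f,px,z):
    o,d=ray(f,px); return o+d*(z-o[2])/d[2]
def proj(f,p):
    c=np.linalg.inv(np.array(f["cam_to_world"]))@np.append(p,1); return np.array([f["fx"]*c[0]/c[2]+f["cx"],f["fy"]*c[1]/c[2]+f["cy"]])
def down(yaw): # tool z down, tool y axis at angle yaw in world
    y=np.array([np.cos(yaw),np.sin(yaw),0]);z=np.array([0,0,-1.]);x=np.cross(y,z)
    return R.from_matrix(np.c_[x,y,z]).as_rotvec()
def save(f,n): cv2.imwrite(f"pics/{n}.png",f["img"][:,:,::-1])
E
python3 - <<'E'
from h import *
Z=dict(keeper_peg=.093,keeper_hinge=.093,knob_grip=.051,fixture=0,copper_spool=.012,blue_tin=0,tip_tin=0,flux_tin=0)
for c in("top","side"):
    f=grab_frame(c);save(f,c+"0");print(c,np.round(np.array(f["cam_to_world"])[:3,3],3))
    for n,z in Z.items():
        for t in tip_of(c,n)[:2]:
            print(n,round(t["score"],2),np.round(t["centre"]),np.round(at_z(f,t["centre"],z),4))
s=get_state();print(s["clock"],s["eef_rot"],s["finger_gap"])
E
```

```text
pics
top [ 0.319 -0.078  1.348]
keeper_peg 0.6 [250. 177.] [0.5338 0.1184 0.093 ]
keeper_hinge 0.72 [290. 161.] [0.5753 0.0192 0.093 ]
knob_grip 0.69 [350. 178.] [ 0.5374 -0.1341  0.051 ]
knob_grip 0.53 [429. 159.] [ 0.5844 -0.3374  0.051 ]
fixture 0.86 [314. 184.] [ 0.5299 -0.0373  0.    ]
copper_spool 0.46 [318. 164.] [ 0.5807 -0.0494  0.012 ]
blue_tin 0.79 [260. 185.] [0.5275 0.1063 0.    ]
blue_tin 0.36 [313. 185.] [ 0.528  -0.0362  0.    ]
tip_tin 0.58 [337. 220.] [ 0.4321 -0.0997  0.    ]
side [ 0.51  -0.837  0.715]
keeper_peg 0.36 [376. 231.] [ 0.5704 -0.1515  0.093 ]
keeper_hinge 0.74 [382. 181.] [0.5844 0.0186 0.093 ]
knob_grip 0.59 [356. 237.] [ 0.5311 -0.1286  0.051 ]
fixture 0.82 [354. 230.] [ 0.5268 -0.0521  0.    ]
fixture 0.46 [339. 324.] [ 0.5064 -0.3125  0.    ]
copper_spool 0.79 [377. 228.] [ 0.5791 -0.0537  0.012 ]
copper_spool 0.27 [309. 240.] [ 0.4294 -0.1053  0.012 ]
blue_tin 0.82 [350. 185.] [0.5136 0.1224 0.    ]
blue_tin 0.42 [355. 231.] [ 0.5298 -0.0542  0.    ]
tip_tin 0.57 [308. 240.] [ 0.4257 -0.0943  0.    ]
flux_tin 0.76 [390. 345.] [ 0.5981 -0.3514  0.    ]
flux_tin 0.41 [253. 302.] [ 0.3349 -0.2745  0.    ]
0.9 [3.06063774e+00 7.08333548e-01 2.84201535e-05] 0.9982523785742528
```

```bash
python3 - <<'E'
import cv2
a=cv2.imread("pics/top0.png")[110:240,220:420];b=cv2.imread("pics/side0.png")[140:290,280:480]
cv2.imwrite("pics/c1.png",cv2.resize(a,None,fx=4,fy=4,interpolation=2));cv2.imwrite("pics/c2.png",cv2.resize(b,None,fx=4,fy=4,interpolation=2))
E
```

```text
(no output)
```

View pics/c1.png

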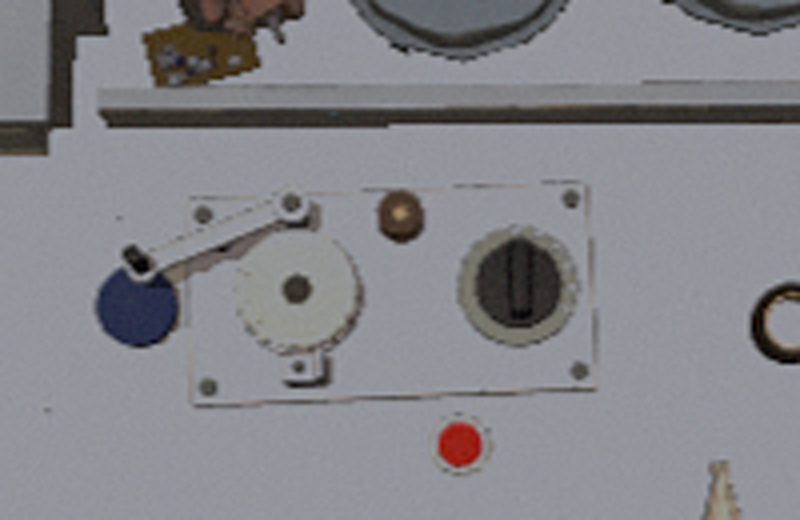

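View pics/c2.png

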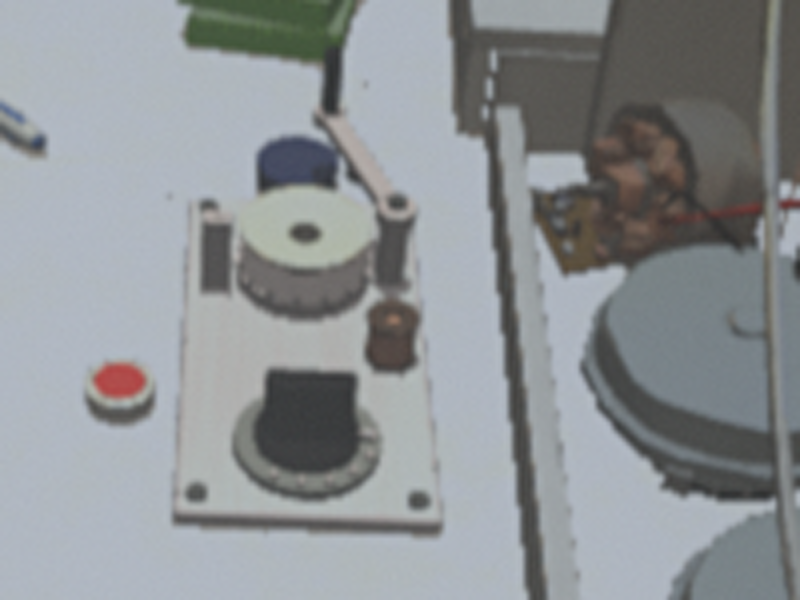

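The top crop shows the bar half-open, with the peg at about (254,174) full-frame and the hinge at (293,161). The knob is at (350,179) and the base corners are clear. In the side crop the peg is at about (363,159) and the knob top at (358,236). Next I'll fit the fixture pose from the corners and triangulate.

```bash
python3 - <<'E'
from h import *
from scipy.optimize import least_squares as ls
ft=grab_frame("top");fs=grab_frame("side")
T=lambda x,y:(220+x/4,110+y/4); S=lambda x,y:(280+x/4,140+y/4)
obs=[]
for p,t in zip([(.07,.135),(.07,-.135),(-.07,-.135),(-.07,.135)],[(190,197),(585,182),(597,388),(193,406)]): obs.append((ft,(*p,.012),T(*t)))
obs+=[(ft,(.052,.06,.068),T(292,203)),(ft,(0,-.085,.064),T(519,278)),(fs,(-.07,-.135,.012),S(175,515)),(fs,(.07,-.135,.012),S(441,520)),(fs,(-.024,-.085,.064),S(266,372)),(fs,(.024,-.085,.064),S(356,374)),(fs,(.052,.06,.068),S(398,203)),(fs,(0,.06,.05),S(305,232)),(ft,(0,.06,.05),T(297,289))]
def W(v,p): c,s=np.cos(v[2]),np.sin(v[2]);return np.array([v[0]+c*p[0]-s*p[1],v[1]+s*p[0]+c*p[1],p[2]])
r=ls(lambda v:np.concatenate([proj(f,W(v,p))-u for f,p,u in obs]),[.53,-.04,.04],loss="soft_l1");v=r.x
print(v);print(np.round([proj(f,W(v,p))-u for f,p,u in obs],1).tolist())
po=[(ft,.110,T(130,250)),(fs,.088,S(332,78)),(fs,.110,S(335,48)),(ft,.068,T(145,266))]
peg=lambda a:W(v,(.052-.104*np.cos(a),.06+.104*np.sin(a),0))
q=ls(lambda a:np.concatenate([proj(f,np.r_[peg(a[0])[:2],z])-u for f,z,u in po]),[1.2],loss="soft_l1");a=q.x[0]
print("a",a,np.round(q.fun,1),peg(a));np.save("fit.npy",np.r_[v,a])
print("knob",W(v,(0,-.085,.051)),"hinge",W(v,(.052,.06,.093)))
# yaw options
def ja(p,y): 
    j=ik(p,down(y)); return None if j is None else np.round(j,2)
th=v[2]
for k in(0,np.pi):
  for aa in(a,0): # tangential dir of closing angle
    p=peg(aa);p[2]=.074;print("peg",k,aa,ja(p,th+np.pi/2-aa+k))
  for kk in(0,.63,1.257,1.4):
    p=W(v,(0,-.085,.032));print("knob",k,kk,ja(p,th+np.pi/2-kk+k))
E
```

```text
[ 0.530606   -0.04819393  0.03648216]
[[-1.4, 0.2], [0.6, -0.5], [0.4, -0.1], [-0.6, -0.1], [-0.2, -0.2], [0.5, -1.1], [-0.9, -0.9], [0.3, 0.2], [-0.5, 0.7], [0.1, 1.0], [-0.7, 0.2], [-0.3, -1.6], [-0.2, -0.5]]
a 1.225048094973872 [ 0.1  0.4 -0.   0.4 -0.2  0.3 -1.2 -0.7] [0.54159191 0.11015764 0.        ]
knob [ 0.5337063  -0.13313737  0.051     ] hinge [0.58038296 0.0136628  0.093     ]
peg 0 1.225048094973872 [ 0.07  0.49 -0.39  0.69  0.    1.26]
peg 0 0 [-0.13  0.37 -0.59  0.61  0.   -0.17]
knob 0 0 [-0.38  0.54 -0.44  0.6   0.   -0.42]
knob 0 0.63 [-0.38  0.54 -0.44  0.6   0.    0.21]
knob 0 1.257 [-0.38  0.54 -0.44  0.6   0.    0.84]
knob 0 1.4 [-0.38  0.54 -0.44  0.6   0.    0.98]
peg 3.141592653589793 1.225048094973872 [ 0.07  0.49 -0.39  0.69 -0.   -1.89]
peg 3.141592653589793 0 [-0.13  0.37 -0.59  0.61  0.    2.97]
knob 3.141592653589793 0 [-0.38  0.54 -0.44  0.6   0.    2.73]
knob 3.141592653589793 0.63 [-0.38  0.54 -0.44  0.6   0.   -2.93]
knob 3.141592653589793 1.257 [-0.38  0.54 -0.44  0.6   0.   -2.3 ]
knob 3.141592653589793 1.4 [-0.38  0.54 -0.44  0.6  -0.   -2.16]
```

```bash
cat >> h.py <<'E'
v=np.load("fit.npy"); th=v[2]
def W(p): c,s=np.cos(th),np.sin(th);return np.array([v[0]+c*p[0]-s*p[1],v[1]+s*p[0]+c*p[1],p[2]])
peg=lambda a,z=.076:W((.052-.104*np.cos(a),.06+.104*np.sin(a),z))
yaw=lambda a:down(th+np.pi/2-a)
def st(m=""):
    s=get_state();print(m,round(s["clock"],2),np.round(s["position"],4),"F",np.round(s["contact_force"],1),"T",np.round(s["wrist_torque"],2),"gap",round(s["finger_gap"],3),"gf",round(s["grasp_force"],1),"dq6",round(s["q"][5],3));return s
E
python3 - <<'E'
from h import *
a=v[3]
movep(peg(a,.21),yaw(a)); st("above")
print(move_l(peg(a),.12,until_force=8)); st("down")
f=grab_frame("side");save(f,"s1")
im=f["img"][90:240,270:470,::-1];cv2.imwrite("pics/s1c.png",cv2.resize(im,None,fx=3,fy=3))
E
```

```text
above 3.4 [0.5418 0.1093 0.21  ] F [ 0.1  0.3 -0.8] T [-0.02 -0.01  0.  ] gap 1.001 gf 0.0 dq6 1.256
False
down 4.67 [0.5423 0.1102 0.0767] F [ 0.9 -0.2 -0.1] T [-0.   -0.   -0.01] gap 0.999 gf 0.0 dq6 1.256
```

View pics/s1c.png

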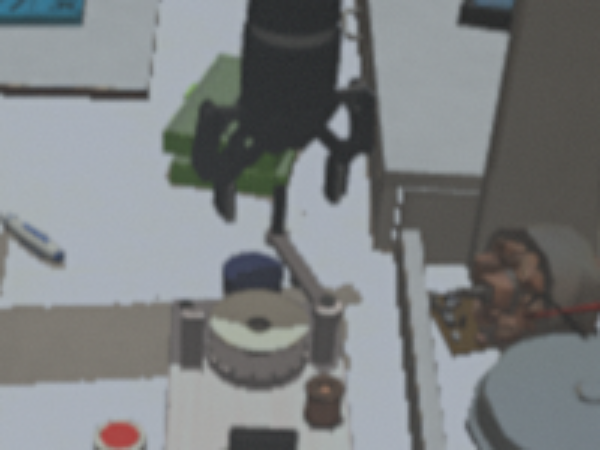

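The peg (at about (279,205) in the crop) stands midway between the open fingers. I'll grip it and swing the bar along the arc.

```bash
python3 - <<'E'
from h import *
a=v[3]
grab(30); st("grab")
for x in np.linspace(a,.06,10)[1:]:
    move_l(peg(x),.09,rot=yaw(x)); st(f"{x:.2f}")
print(move_l(peg(-.06),.03,rot=yaw(0),until_force=12)); st("end")
E
```

```text
grab 5.38 [0.5416 0.1102 0.0761] F [ 0.  -0.1  0.7] T [ 0.04  0.09 -0.  ] gap 0.131 gf 29.2 dq6 1.256
1.10 5.68 [0.5293 0.104  0.0761] F [-0.7 -0.8  0.1] T [-0.27  0.09  0.01] gap 0.129 gf 29.6 dq6 1.118
0.97 5.98 [0.5186 0.0968 0.0761] F [ 0.6 -1.2  0.3] T [-0.34  0.01 -0.04] gap 0.127 gf 29.6 dq6 0.977
0.84 6.28 [0.5088 0.0883 0.0761] F [ 1.1 -2.8 -0.2] T [-0.42 -0.21 -0.03] gap 0.132 gf 29.5 dq6 0.832
0.71 6.58 [0.5001 0.0785 0.0761] F [ 3.5 -1.7 -1.3] T [-0.41 -0.55 -0.08] gap 0.132 gf 29.4 dq6 0.684
0.58 6.88 [0.4925 0.0674 0.0761] F [ 5.2 -2.4 -3. ] T [-0.43 -0.82 -0.04] gap 0.13 gf 29.3 dq6 0.531
0.45 7.18 [0.4865 0.0552 0.0762] F [ 5.  -2.7 -3.2] T [-0.47 -0.88 -0.08] gap 0.13 gf 29.2 dq6 0.376
0.32 7.48 [0.482  0.0425 0.0762] F [ 4.5 -2.1 -3.8] T [-0.61 -0.93 -0.11] gap 0.126 gf 29.2 dq6 0.22
0.19 7.78 [0.4792 0.0295 0.0762] F [ 4.9 -1.3 -4.4] T [-0.47 -0.95 -0.1 ] gap 0.13 gf 29.2 dq6 0.062
0.06 8.08 [0.4782 0.0165 0.0762] F [ 5.6 -0.3 -3.7] T [-0.23 -1.01 -0.03] gap 0.132 gf 29.2 dq6 -0.096
True
end 8.43 [0.4783 0.0109 0.076 ] F [0.1 4.4 3.8] T [ 0.4  -0.06  0.04] gap 0.129 gf 30.5 dq6 -0.156
```

```bash
python3 - <<'E'
from h import *
let_go(); st()
p=np.array(get_state()["position"]);p[2]=.21;move_l(p,.2)
movep(W((0,-.085,.15)),yaw(0)); st("over knob")
fs=grab_frame("side");ft=grab_frame("top")
im=[cv2.resize(f["img"][r:r+130,c:c+130,::-1],(390,390)) for f,r,c in((ft,120,250),(fs,150,290))]
cv2.imwrite("pics/k1.png",np.hstack(im))
print(proj(ft,peg(0,.11)),proj(fs,peg(0,.11)))
E
```

```text
9.14 [0.4784 0.0093 0.0759] F [-0.4 -0.7  0.1] T [0.06 0.01 0.02] gap 1.002 gf 0.0 dq6 -0.158
over knob 10.66 [ 0.5326 -0.1324  0.149 ] F [-0.5  0.3  0.4] T [-0.    0.02 -0.02] gap 0.998 gf 0.0 dq6 -0.415
[293.08820364 198.75251209] [334.45790895 174.91602173]
```

View pics/k1.png

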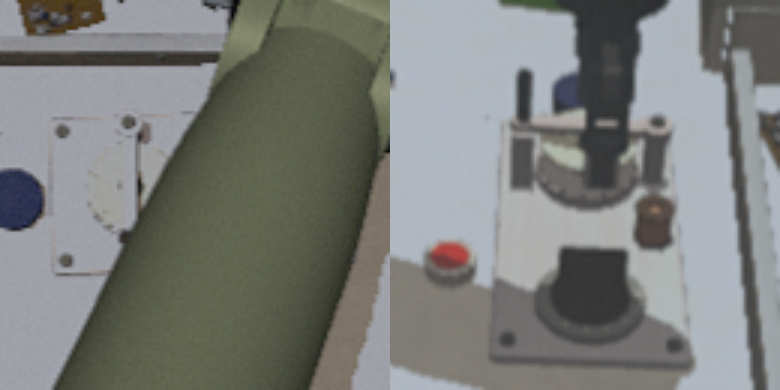

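The side view shows the bar shut across the loudspeaker with the peg at (335,173), as predicted (334,175). The knob stands free below the gripper, so I'll grip it now.

```bash
python3 - <<'E'
from h import *
c=W((0,-.085,.034))
print(move_l(c,.08,rot=yaw(0),until_force=8)); st("down")
grab(50); st("grab")
for k in np.arange(1,7)*1.257/6:
    move_l(c,.05,rot=yaw(k)); st(f"{k:.2f}")
sleep(.5); st("rest")
E
```

```text
False
down 12.36 [ 0.5341 -0.1333  0.0345] F [ 0.3  0.3 -0.5] T [ 0.06  0.01 -0.04] gap 1.0 gf 0.0 dq6 -0.415
grab 13.01 [ 0.5337 -0.1324  0.0342] F [-1.7  2.9  4.3] T [0.68 0.17 0.02] gap 0.153 gf 50.1 dq6 -0.415
0.21 13.37 [ 0.5337 -0.1321  0.0342] F [-0.4  4.9  5.4] T [0.94 0.13 0.01] gap 0.153 gf 50.2 dq6 -0.206
0.42 13.72 [ 0.5337 -0.1317  0.0342] F [-0.8  5.9  5.6] T [ 1.12  0.16 -0.01] gap 0.156 gf 50.2 dq6 0.004
0.63 14.08 [ 0.5339 -0.1314  0.0342] F [0.1 6.6 4.8] T [1.3  0.07 0.02] gap 0.158 gf 50.2 dq6 0.213
0.84 14.44 [ 0.5341 -0.1312  0.0342] F [0.7 6.8 5. ] T [ 1.41 -0.05 -0.04] gap 0.153 gf 50.1 dq6 0.423
1.05 14.8 [ 0.5343 -0.131   0.0342] F [2.4 7.8 4.7] T [ 1.53 -0.14 -0.07] gap 0.154 gf 50.1 dq6 0.632
1.26 15.16 [ 0.5346 -0.1308  0.0342] F [1.9 8.9 3.7] T [ 1.62 -0.28  0.04] gap 0.149 gf 50.0 dq6 0.842
rest 15.66 [ 0.5346 -0.1309  0.0343] F [1.5 7.9 3.6] T [ 1.62 -0.3  -0.01] gap 0.154 gf 50.0 dq6 0.842
```

```bash
python3 - <<'E'
from h import *
f=grab_frame("side");cv2.imwrite("pics/e.png",cv2.resize(f["img"][150:270,290:430,::-1],None,fx=5,fy=5,interpolation=2))
E
```

```text
(no output)
```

View pics/e.png

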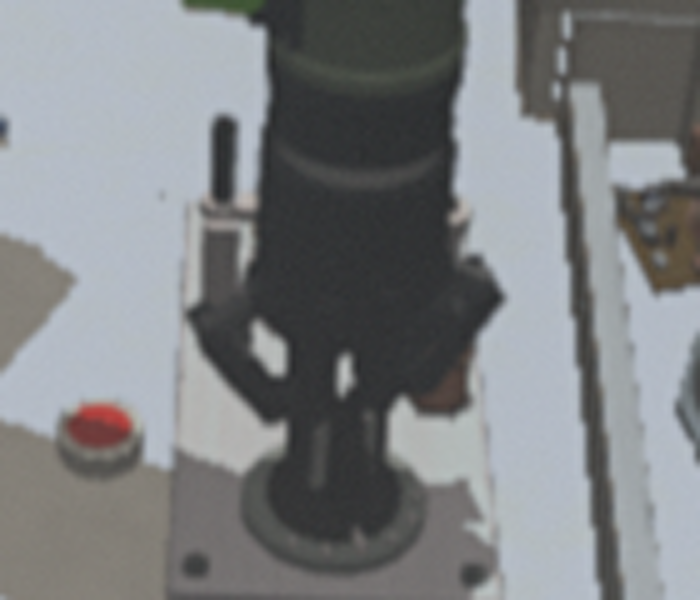

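The bar is now seen end-on between the pads and its pointer is at (360,530), about 72° round. The keeper peg at (224,160) is still shut, and the wrist torque about z is near zero, so the knob rests in a detent.

```bash
python3 -c "
from cell import *
print(sign_off())"
```

```text
the job is handed in; nothing more can be done
None
```

The keeper bar is shut in its catch, the index knob is turned clockwise to its third stop and still gripped there, and the job is handed in; the sign-off call gave no verdict.

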